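Book a tube rack into its bay: slide it home and turn the bay flag over

TASK

One of the two tube racks stands only part-way in its bay, with that bay's hinged flag plate lying out to the front: push this rack along the bay until it is fully home against the end stop, then flip the flag over its hinge through a half turn, so that it lies flat across the bay behind the rack and shows its other face, as on the neighbouring bay. Only push with the fingers: do not lift or carry the rack, and keep its tubes standing in it. Leave the neighbouring bay with its rack and flag, and the things standing round, as they are.

Things in the scene. Friction and masses are not known exactly. Their poses are not given: they have to be found in the camera images.
- bay_a: The bay to work on (left or right of its twin bay_b), fixed: aluminium tray 74 mm deep (x), 204 mm long (y). Origin: on the worktop under the lane's middle. +y runs along the lane to the end stop, +x away from the robot. Lane floor 12 mm above the worktop, lane 58 mm wide, mouth open at y = -104 mm. Side guides up to 39 mm high; a post at x = +31, y -86 to -26 mm, 54 mm high carries the turned flag.
- bay_a_stop (a point): Middle of the end stop's rubber face in bay_a, at x = 0, y = +90, z = 36 mm of the bay: the rack's leading end rests on it when home. The stop is 53 mm high and as wide as the bay.
- rack_a: The rack to push: clear-white plastic, 52 mm wide (x), 116 mm long (y), 58 mm high, about 0.12 kg, in bay_a's lane with its axes along the bay's. Origin: centre of its underside. Flat trailing end wall at its y = -58 mm, over its full height. Starts 30 to 70 mm short; home is with its origin at y = +32 mm of bay_a. The turned flag clears the rack that is home by 5 mm; a rack too far out is in its way.
- flag_a (a joint): Angle of bay_a's flag about its hinge (rad): 0 lying out level on the bay's -x side (start), pi/2 upright, pi (its stop) lying level across the lane. The hinge turns easily (friction 0.003 N m, light damping) and the flag weighs 45 g: past about upright it falls over by itself, before that it falls back.
- flag_a_hinge (a point): Middle of flag_a's level hinge line (along the bay's y), fixed in bay_a at x = -37, y = -56, z = 56 mm. The flag: grey plate 4 mm thick in the hinge line's plane, 50 mm wide along it, 78.5 mm from it to the outside of the lip. Face up at the start: raised open ring; other face: raised bar. Lying out, nothing is under it down to the worktop beyond 15 mm from the hinge line.
- flag_a_lip (a point): Middle of flag_a's free edge, a rolled lip of 7 mm diameter, 75 mm from the hinge line; moves with the flag. At the start 56 mm above the worktop, on the robot's side, free underneath, so that fingers tilted forward can go under it and lift it.
- tube_a0: Capped tube, 17 mm diameter, 98 mm high, standing loose in rack_a. Origin at its foot.
- tube_a1: A second such tube in rack_a. Origin at its foot.
- bay_b: The neighbouring bay, same build and same frame as bay_a; leave alone. Its rack is home and its flag is over.
- rack_b: The same kind of rack, home in bay_b. Origin: centre of its underside. Leave alone.
- flag_b (a joint): Angle of bay_b's flag, as for flag_a: starts at pi (over) and stays so.
- tube_b0: Tube standing in rack_b. Origin at its foot. Leave alone.
- petri_near: Bystander: petri dish, 91 mm diameter, 15 mm high, between the robot and the bays. Origin: centre of its underside.
- pen_near: Bystander: marker pen lying on the worktop, 13 x 130 x 13 mm. Origin: centre of its underside.
- cup_mid: Bystander: sample cup, 62 mm diameter, 66 mm high, behind the bays. Origin: centre of its underside.
- cup_side: Bystander: sample cup, 62 mm diameter, 66 mm high, on the right. Origin: centre of its underside.
Mind the look-alikes: they are no part of the job. What is shaped like the rack_a but blue or pink is not meant.

How it is judged:
By the outcome, as a careful person would: the job done as asked, in the order asked, and still so for the second after the job is handed in, with the robot touching nothing.
It also fails if it takes over 51 s, if anything falls off the work surface, if the arm or the gripper's body presses on something with over 40 N, if the wrist force passes 120 N, or if a joint passes its speed limit or range.

ROBOT

A 6-joint arm with a two-finger parallel gripper is mounted at the origin on a cart in front of the work surface, level with it; the furniture and walls round the work are solid. World frame = base frame: x ahead of the robot, y to its left, z up, the work surface at z = 0. Lengths are in m, angles in rad, forces in N, time in s.
With the tool pointing down it reaches from about 0.35 to 0.95 m from the base axis. Payload 17.4 kg.
Tool frame: the origin (TCP) lies midway between the tips of the shut fingers; the grasp point (between the pads) lies grip_depth behind it (grip_depth is the distance from the TCP to the grasp point, in m); z points along the fingers, y is the line along which they close (so a half turn about z gives the same grasp; the last joint's range is limited). The gripper opens to 93 mm and grips with 3 to 60 N. Pads are 15 mm wide; open, the fingers measure 128 mm over their backs; the gripper's body (75 mm by 188 mm) begins 65 mm behind the grasp point.
Start: joints at [1.263, 0.116, 1.442, -0, 1.584, -0.038], TCP at [0.18, 0.651, 0.195] pointing down, gripper open.
Joint ranges: [-2.83, 2.83], [-0.83, 2.19], [0.07, 2.5], [-1.14, 4.28], [0.01, 3], [-2.97, 2.97]. Speed limits (rad/s): [1.89, 1.89, 2.22, 3.14, 3.14, 3.14].

INTERFACE

Orientations are given as [roll, pitch, yaw] about the fixed x, y, z axes, in that order (R = Rz(yaw) Ry(pitch) Rx(roll)).
In Python, from rig import movep, move_straight, set_joints, command_gripper, wait, solve_ik, capture, Unreachable, close_job, current_time, current_joint_pos, current_dq, current_joint_torque, current_position, current_tcp_rot, current_force, current_ft_torque, current_finger_gap, current_gripper_force, grip_depth gives the robot as it stands. Calls block until the motion is done:
- movep(position, orientation): joint-space move of the TCP to a pose.
- move_straight(position, frame=None, vel=0.15, until_force=None): straight line of the TCP; frame=None keeps the orientation; vel is the mean speed in m/s. With until_force (N) it stops when the force on the tool has changed by that much, and returns True; else False.
- set_joints(angles): joint-space move.
- command_gripper(opening, effort=None): finger opening in m; effort is the grip in N (None keeps the last); returns when the fingers have stopped.
- wait(seconds).
- solve_ik(position, orientation): joint angles nearest the present ones, or None.
- capture(name): name is "scene" or "top" or "wrist"; returns a dict with "frame" (400x640x3 uint8, blue, green, red), "depth" (400x640 float32, m along the optical axis (not along the pixel's ray), 0 where there is no reading), "camera_matrix" (3x3 intrinsics, pixels), "R" (3x3) and "t" (3): a world point X has camera coordinates R X + t. Camera axes: x right, y down, z forward; pixel columns grow to the right and rows downward; lengths in m; the calibration is good to about 2 mm. A picture is of the moment at which its call begins.
A pose or a line that the arm cannot do raises Unreachable and nothing moves.
- close_job(): hands the job in; it is judged then, once.
Readings, each from a call of its own:
- current_time(): time.
- current_joint_pos(): joint angles.
- current_dq(): joint speeds.
- current_joint_torque(): joint torques, N m.
- current_position(): TCP position.
- current_tcp_rot(): TCP orientation.
- current_force(): force on the tool from outside, world axes, zero at the start.
- current_ft_torque(): the same for the moment, N m.
- current_finger_gap(): finger opening in m.
- current_gripper_force(): force on a finger pad.
Only numpy, scipy, OpenCV 4.12 (cv2) and the standard library are available. Lean on these libraries where they do the work, as an engineer would, in place of code of your own. Each camera call takes 0.05 s, during which the arm holds its last target. There are 200 camera calls.

## Working session

There is one attempt and no reset: what is moved stays moved. The work goes in short steps, each a Python script; the robot and the scene stay as the last script left them, time stands still between calls to the robot, and variables do not carry over. Pictures are saved under pics/ and viewed, at most 10 in all, crops included, and the job is handed in when it is done.

```bash
mkdir -p pics; ls
python3 - <<'E'
from rig import *
import cv2,numpy as np
for n in("scene","top"):
    c=capture(n); cv2.imwrite(f"pics/{n}0.png",c["frame"]); np.savez(f"{n}0.npz",**c)
    print(n,c["camera_matrix"].tolist(),(-c["R"].T@c["t"]).round(3),c["R"].round(2).tolist())
print(grip_depth,current_time(),current_tcp_rot(),current_finger_gap())
E
```

```text
pics
scene [[360.93221820007784, 0.0, 325.54646948214014], [0.0, 360.93221820007784, 198.49512744722617], [0.0, 0.0, 1.0]] [-0.026 -0.595  0.488] [[0.67, -0.74, 0.03], [-0.32, -0.33, -0.89], [0.67, 0.59, -0.46]]
top [[437.04823893260635, 0.0, 308.7736698294796], [0.0, 437.04823893260635, 205.79780529683762], [0.0, 0.0, 1.0]] [ 0.368 -0.056  1.272] [[0.0, -1.0, 0.01], [-0.99, -0.01, -0.17], [0.17, -0.01, -0.99]]
0.0188 0.1 [-3.14060245e+00 -1.27647188e-05  2.87182125e+00] 0.09275159683526621
```

View pics/scene0.png

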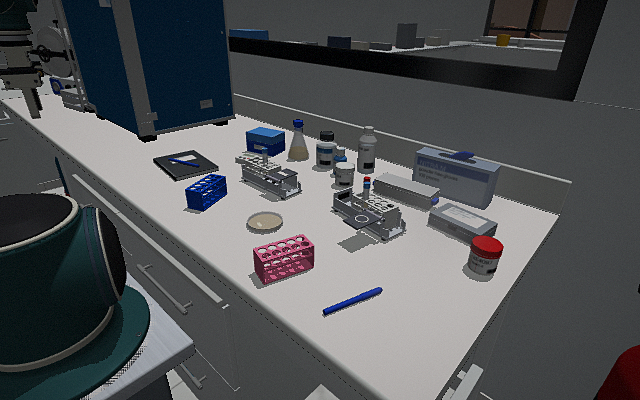

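View pics/top0.png

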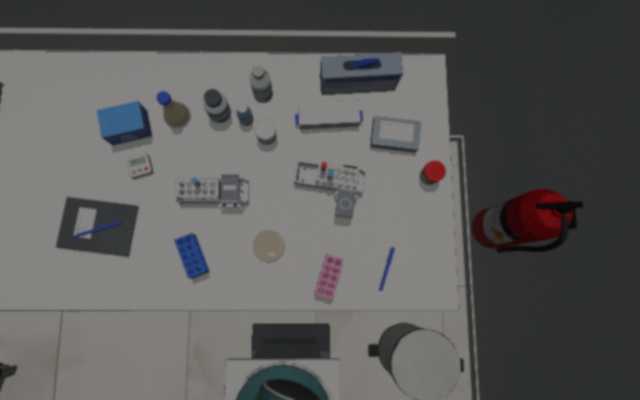

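Candidates in the top view: the white rack with the flag lying out at (330,178), the white rack with its flag over at (212,190), the blue rack at (192,256) and the pink rack at (330,277). I choose (330,178) because its flag shows the open ring and lies on the robot's side. I'll check that in a close crop.

Run:
```python
import cv2,numpy as np
a=cv2.imread("pics/top0.png")[150:225,285:380]; cv2.imwrite("pics/crop.png",cv2.convertScaleAbs(cv2.resize(a,None,fx=8,fy=8,interpolation=cv2.INTER_CUBIC),alpha=1.5))
c=np.load("top0.npz"); K,R,t,d=c["camera_matrix"],c["R"],c["t"],c["depth"]
v,u=np.mgrid[150:225,285:380]; z=d[150:225,285:380]
P=(np.stack([(u-K[0,2])/K[0,0]*z,(v-K[1,2])/K[1,1]*z,z],-1)-t)@R
np.set_printoptions(linewidth=400)
print("heights mm, rows step3, cols step4"); print((P[::3,::4,2]*1000).astype(int))
print(P[0,0],P[-1,-1])
```

```text
heights mm, rows step3, cols step4
[[   0   -1    0    0    2    0   -4    2    0    0   -1    1    0    2    4    0    3    0    1    0   -1    5    0 1271]
 [  -2    0    0   -2   -1   -1   -2    0    3    2   -2    2   -3    0    0   -3   -1    2   -2   -1    0    2    0    0]
 [   0 1271   -1   -1    0    0    2    1   -2   -3    1    0    0   -6    2    0   -1    2    2   -3    0    2    0    5]
 [   0   -2    0   51   -1   -3    0   -3    0   -4   -2   -1    0    0    3    2    1    1    2   -2    1   -5   -1    6]
 [  -5    1   -2   53   32   40   37    0   -2    1  113    2   -1    3    3    0    1  -11    3    0    0    0    0   -1]
 [   2   -2   -6   50    5   15   13   22   28  112  113   68   71    0    5   53   53   -6    1    2   -3    0    0    0]
 [  -2    4    2   51   12   13   12   14   12   90   88   43   69   46   66   69   70   67   52    1   -3    0   -1    0]
 [  -1   -2    0   40   13    9   11    7   69   66   72  109   72   13   70    8   66   45   67   21   -2   -1    0   -2]
 [   3    1   -6   43   14   11   10    9   68   48   72  109  109   70   71   16
[... 1398 characters left out ...]
  1   -2    4    0    1   -2    0    0   -3    1   -2    1    2   60   54   58   56   -1   -2    0   -2   -2    3    0]
 [   0   -3   -2    7   -1    1    1   -1    1    0   -2    2    0   59   58   57 1271   -1    0   -1    2   -1   -2   -3]
 [   1   -5    0    0    1    0   -2    1   -3    0    1    1    0    1   58   57   59   -3   -2   -1   -5   -1    0    2]
 [   0   -9    0   -1    0  -10   -2    3   -6    4    3   -1    1   -1    2    0   -3   -2    0   -2    0   -1    0    1]
 [  -5    4    1   -2 1271    1    0    1    1    1    0    0    2   -2   -4   -4   -2   -6   -9    0    0    3    0   -1]]
[ 7.53426855e-01 -7.96397524e-04 -5.32929021e-04] [ 0.52983494 -0.27918225  0.00227116]
```

View pics/crop.png

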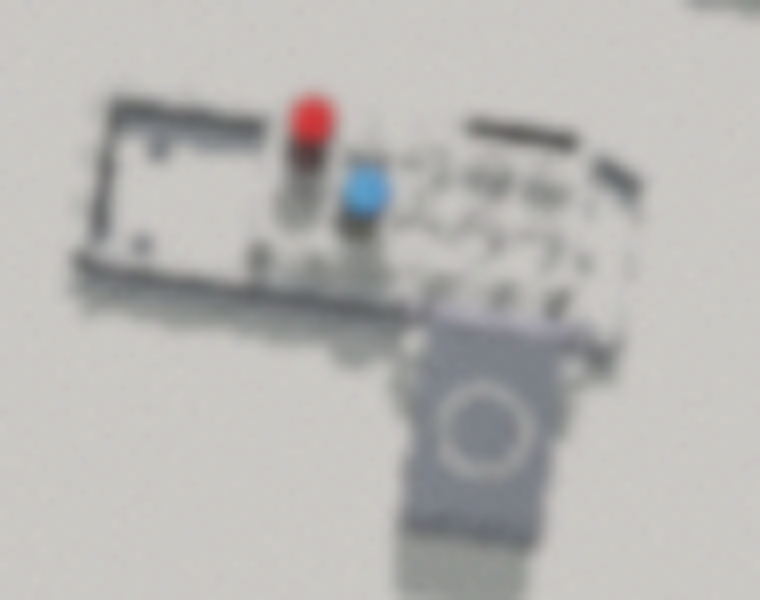

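The crop confirms it: flag with the open ring at about (345,204), hinge line at about (347,191), and the rack at the right (mouth) end with red and blue caps at (324,165) and (331,173). The end stop is on the left, around (298,173). Next I fit the bay pose.

Run:
```python
import cv2,numpy as np
c=np.load("top0.npz"); K,R,t,d,f=(c[k] for k in("camera_matrix","R","t","depth","frame"))
s=np.s_[150:225,285:380]
v,u=np.mgrid[s]; z=d[s]
P=(np.stack([(u-K[0,2])/K[0,0]*z,(v-K[1,2])/K[1,1]*z,z],-1)-t)@R
def ray(uv,h):
    o=-R.T@t; w=R.T@np.linalg.solve(K,[*uv,1.]); return o+w*(h-o[2])/w[2]
ok=(z>0)&(P[...,2]<.2)
def rect(m,n):
    q=P[m&ok][:,:2].astype(np.float32); r=cv2.minAreaRect(q); print(n,len(q),r); return r
# plate by colour (dark bluish grey) in crop
hsv=cv2.cvtColor(f[s],cv2.COLOR_BGR2HSV); m=((hsv[...,2]<125)).astype(np.uint8); m[:38]=0
n,l,st,ce=cv2.connectedComponentsWithStats(m); k=1+st[1:,4].argmax(); print(st[k],ce[k])
ys,xs=np.nonzero(l==k)
q=np.array([ray((x+285,y+150),.058)[:2] for x,y in zip(xs,ys)],np.float32); print("flagcol",cv2.minAreaRect(q))
pl=(P[...,2]>.047)&(P[...,2]<.065)&(v-150>=42)
rect(pl,"flagdepth")
m=((P[...,2]>.006)&(P[...,2]<.08)&~((P[...,2]>.047)&(v-150>=40))&ok).astype(np.uint8)
n,l,st,ce=cv2.connectedComponentsWithStats(m); k=1+st[1:,4].argmax()
rect(l==k,"tray")
rk=(P[...,2]>.06)&(P[...,2]<.08)&(v-150<38); rect(rk,"rack")
# hand-read corners (crop px/8)
for n,uv,h in [("stopTopL_far",(110,98),.053),("stopTopL_near",(80,262),.053),("hingeL",(425,318),.058),("hingeR",(582,333),.058),("lipL",(402,522),.058),("lipR",(538,545),.058)]:
    print(n,ray((uv[0]/8+284.6,uv[1]/8+149.6),h).round(4))
for n,p in (("pink",(316,252,345,302)),):
    zz=d[252:302,312:346]; v2,u2=np.mgrid[252:302,312:346]
    Q=(np.stack([(u2-K[0,2])/K[0,0]*zz,(v2-K[1,2])/K[1,1]*zz,zz],-1)-t)@R; h=Q[(Q[...,2]>.02)&(Q[...,2]<.2)]; print(n,h.min(0),h.max(0))
```

```text
[  10   38   69   37 1027] [55.33300876 51.73612463]
flagcol ((0.5733886957168579, -0.1298636943101883), (0.10296618938446045, 0.19286082684993744), 0.37457823753356934)
flagdepth 465 ((0.5788297653198242, -0.17716261744499207), (0.06434841454029083, 0.07416830956935883), 86.47868347167969)
tray 1662 ((0.6628542542457581, -0.13143578171730042), (0.2052873820066452, 0.07613157480955124), 83.37228393554688)
rack 420 ((0.6589261293411255, -0.15151025354862213), (0.11763259023427963, 0.06672248989343643), 86.64885711669922)
stopTopL_far [ 0.7022 -0.042   0.053 ]
stopTopL_near [ 0.6418 -0.0317  0.053 ]
hingeL [ 0.6211 -0.1543  0.058 ]
hingeR [ 0.6161 -0.21    0.058 ]
lipL [ 0.5479 -0.1457  0.058 ]
lipR [ 0.5401 -0.1934  0.058 ]
pink [ 0.31910605 -0.16753989  0.02827617] [ 0.43839686 -0.08763741  0.06428142]
```

```bash
cat > h.py <<'E'
from rig import *
import numpy as np, cv2
from scipy.spatial.transform import Rotation as Ro
psi=np.deg2rad(83.37-90); C=np.array([.6629,-.1314,0]); B=Ro.from_euler('z',psi)
W=lambda x,y,z: C+B.apply([x,y,z])
inb=lambda p: B.inv().apply(np.asarray(p)-C)
def down(sg): return [np.pi,0,psi+sg*np.pi/2]
def tilt(a): # tool z = (cos a,0,-sin a) in bay, tool y along bay +y or -y (both returned)
    out=[]
    for s in(1,-1):
        z=np.array([np.cos(a),0,-np.sin(a)]); y=np.array([0,s,0.]); x=np.cross(y,z)
        out.append((B*Ro.from_matrix(np.c_[x,y,z])).as_euler('xyz'))
    return out
E
python3 - <<'E'
from h import *
for s in(1,-1):
    print(s,*[None if (q:=solve_ik(W(*p),down(s))) is None else np.round(q,2) for p in((0,-.125,.2),(0,-.035,.035))])
for a in(45,52,60):
  for k in(0,1):
    o=tilt(np.deg2rad(a))[k]
    print(a,k,*[None if (q:=solve_ik(W(*p),o)) is None else np.round(q,2) for p in((-.16,-.056,.02),(-.1,-.056,.017),(-.03,-.056,.12))])
E
```

```text
1 [-0.41  0.16  1.38  0.    1.6  -0.3 ] [-0.28  0.21  1.6   0.    1.33 -0.17]
-1 [-0.41  0.16  1.38 -0.    1.6   2.85] None
45 0 [-0.57 -0.62  2.49  0.57  0.62 -2.38] [-0.5  -0.41  2.37  0.58  0.5  -2.37] [-0.44 -0.36  2.15  0.39  0.62 -2.12]
45 1 [-0.57 -0.62  2.49  0.57  0.62  0.76] [-0.5  -0.41  2.37  0.58  0.5   0.78] [-0.44 -0.36  2.15  0.39  0.62  1.02]
52 0 [-0.53 -0.56  2.41  0.39  0.71 -2.21] [-0.47 -0.37  2.29  0.38  0.62 -2.17] [-0.42 -0.3   2.07  0.27  0.75 -2.01]
52 1 [-0.53 -0.56  2.41  0.39  0.71  0.93] [-0.47 -0.37  2.29  0.38  0.62  0.98] [-0.42 -0.3   2.07  0.27  0.75  1.13]
60 0 [-0.49 -0.47  2.31  0.25  0.82 -2.07] [-0.44 -0.3   2.2   0.23  0.76 -2.02] [-0.39 -0.23  1.97  0.17  0.91 -1.92]
60 1 [-0.49 -0.47  2.31  0.25  0.82  1.07] [-0.44 -0.3   2.2   0.23  0.76  1.12] [-0.39 -0.23  1.97  0.17  0.91  1.22]
```

Run:
```python
from h import *
print(current_time()); command_gripper(0.0,10)
movep(W(0,-.125,.22),down(1)); print("above",inb(current_position()),current_time())
c=capture("wrist"); cv2.imwrite("pics/w1.png",c["frame"]); np.savez("w1.npz",**c)
```

```text
0.1
above [ 1.27123796e-04 -1.24409057e-01  2.19974965e-01] 5.1
```

View pics/w1.png

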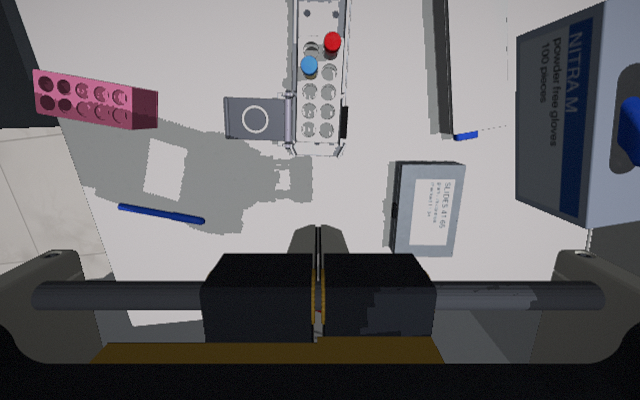

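The wrist view shows the rack in its lane at (320,100), its trailing end at about row 140 and the mouth at about row 155. The fingers, at column 318, line up with the lane. Now I push.

Run:
```python
from h import *
move_straight(W(0,-.125,.036)); f0=current_force()
print(inb(current_position()),f0,current_time())
for k in range(3):
    h=move_straight(W(0,-.028,.036),vel=.04,until_force=5)
    p=inb(current_position()); print(h,p.round(4),B.inv().apply(current_force()-f0).round(1),current_time())
    if not h or p[1]>-.045: break
c=capture("wrist"); cv2.imwrite("pics/w2.png",c["frame"]); np.savez("w2.npz",**c)
```

```text
[ 0.00050784 -0.12516047  0.03714011] [-0.06026647 -0.2744819   0.28165926] 6.525
True [-0.0001 -0.0332  0.0359] [ 0.5 -3.4  1.6] 8.5833
```

View pics/w2.png

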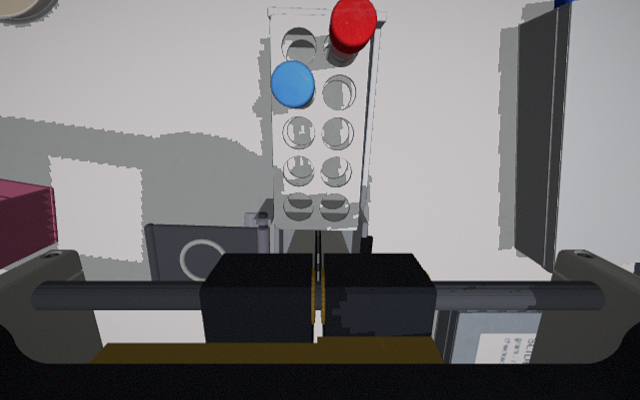

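The rack is home: the TCP stopped at y = -33.2 mm with a finger half width of 7.5 mm, so the trailing wall is at about -25.7 mm (target -26). The picture shows the trailing end at row 228 and both tubes standing at (293,85) and (352,25). Next I go round and under the lip.

```bash
cat >> h.py <<'E'
T=tilt(np.deg2rad(57))[1]
def arc(ph,r,d):
    ph=np.deg2rad(ph); return W(-.037-r*np.cos(ph)-d*np.sin(ph),-.056,.056+r*np.sin(ph)-d*np.cos(ph))
E
python3 - <<'E'
from h import *
move_straight(W(0,-.06,.036),vel=.06); move_straight(W(0,-.075,.2))
movep(W(-.13,-.056,.16),T); print(inb(current_position()).round(4),current_time())
h=move_straight(W(-.13,-.056,.014),vel=.1,until_force=6); print(h,inb(current_position()).round(4))
if not h:
    h=move_straight(W(-.104,-.056,.014),vel=.04,until_force=4); print(h,inb(current_position()).round(4),current_force(),current_time())
c=capture("scene"); cv2.imwrite("pics/s3.png",cv2.resize(c["frame"][140:290,230:430],None,fx=4,fy=4,interpolation=cv2.INTER_CUBIC))
E
```

```text
[-0.1297 -0.0561  0.1604] 11.725
False [-0.1297 -0.0561  0.0147]
False [-0.1041 -0.0559  0.0138] [ 0.42551958  0.28076504 -0.26002757] 14.1333
```

View pics/s3.png

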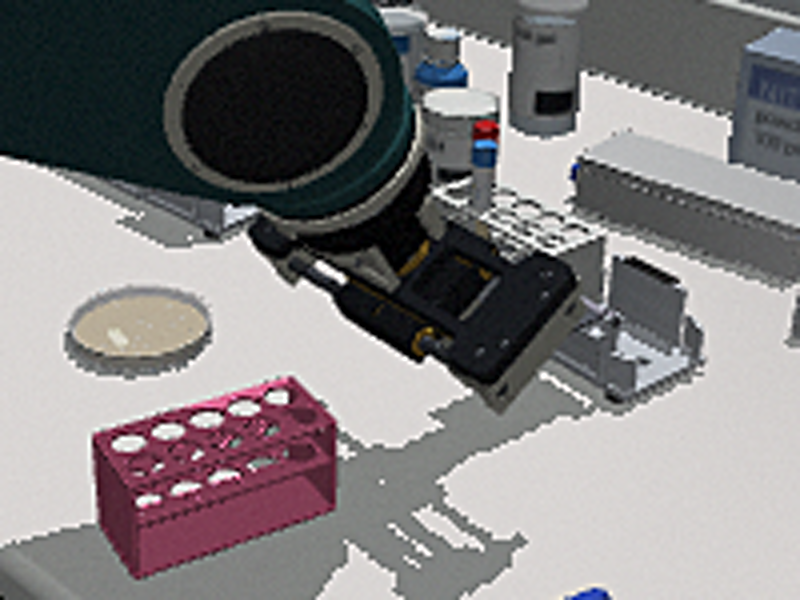

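The gripper stands clear of the pink rack (crop (215,470)), and the fingers are hidden under the flag with no contact force. Now I lift.

Run:
```python
from h import *
f0=current_force()
for ph,r,d in [(10,67,32),(22,66,24),(35,65,18),(50,64,13),(65,63,11),(80,62,9.5),(92,62,8.5),(104,62,8)]:
    move_straight(arc(ph,r/1e3,d/1e3),vel=.06)
    print(ph,inb(current_position()).round(3),(current_force()-f0).round(1))
move_straight(current_position()+B.apply([-.06,0,.05])); wait(.5); print(current_time())
move_straight(W(-.16,-.056,.25)) 
c=capture("scene"); cv2.imwrite("pics/s4.png",cv2.resize(c["frame"][140:290,230:430],None,fx=4,fy=4,interpolation=cv2.INTER_CUBIC))
c=capture("top"); cv2.imwrite("pics/t4.png",cv2.resize(c["frame"][140:230,160:380],None,fx=3.6,fy=3.6,interpolation=cv2.INTER_CUBIC))
```

```text
10 [-0.108 -0.056  0.037] [ 0.1  0.6 -0.1]
22 [-0.107 -0.056  0.059] [ 0.1 -0.   0.2]
35 [-0.1   -0.056  0.079] [0.7 0.4 0.7]
50 [-0.088 -0.056  0.097] [-0.4  1.   1.6]
65 [-0.073 -0.056  0.108] [-0.2  0.5  0.5]
80 [-0.057 -0.056  0.115] [0.4 0.4 0.1]
92 [-0.043 -0.056  0.118] [ 0.5 -0.1  0.2]
104 [-0.03  -0.056  0.118] [-0.   0.1  0.5]
19.0833
```

View pics/s4.png

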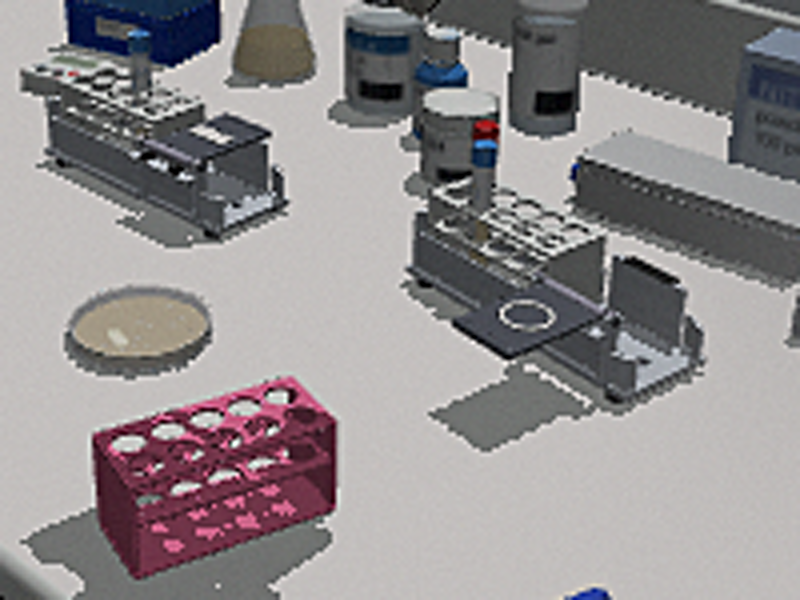

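View pics/t4.png

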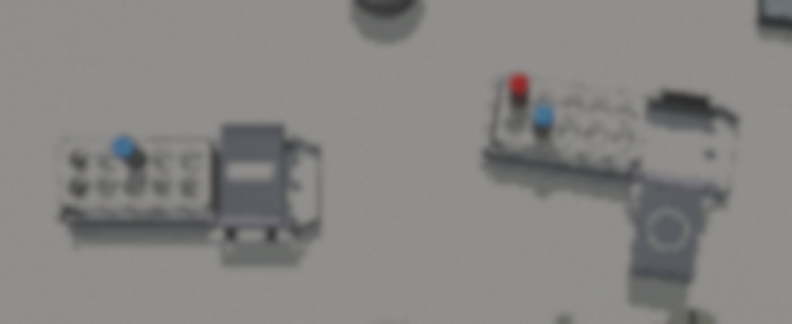

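The rack is home (top crop (565,130)) and both tubes are standing. The flag slipped off the fingertips and fell back, with the ring still up at (667,230); everything else is undisturbed. I'll retry with a deeper, flatter reach under it.

Run:
```python
from h import *
tl=lambda a: tilt(np.deg2rad(a))[1]
pts=[(W(-.098,-.056,.022),50)]+[(arc(p,r/1e3,d/1e3),a) for p,r,d,a in [(10,61,22,45),(22,55,17,42),(35,51,14,41),(50,50,12,40),(65,50,11,40),(80,50,10,40),(92,50,9,40),(106,50,8,40)]]
bad=[i for i,(p,a) in enumerate(pts) if solve_ik(p,tl(a)) is None]; print("bad",bad,current_time())
assert not bad
move_straight(W(-.13,-.056,.16),T); move_straight(W(-.13,-.056,.014),vel=.12)
h=move_straight(W(-.104,-.056,.014),vel=.05,until_force=4); print(h,current_time()); f0=current_force()
for i,(p,a) in enumerate(pts):
    move_straight(p,tl(a),vel=.06); print(i,inb(current_position()).round(3),(current_force()-f0).round(1))
    if i==5: c=capture("scene"); cv2.imwrite("pics/mid.png",cv2.resize(c["frame"][140:290,230:430],None,fx=4,fy=4))
move_straight(current_position()+B.apply([-.06,0,.05])); print(current_time())
move_straight(W(-.16,-.056,.25)); print(current_time())
c=capture("scene"); cv2.imwrite("pics/s5.png",cv2.resize(c["frame"][140:290,230:430],None,fx=4,fy=4,interpolation=cv2.INTER_CUBIC))
```

```text
bad [] 20.0583
False 22.875
0 [-0.099 -0.056  0.022] [-1.8  0.5 -0.7]
1 [-0.101 -0.056  0.045] [-1.2  0.1 -1.1]
2 [-0.094 -0.056  0.061] [-1.4  0.  -0.5]
3 [-0.087 -0.056  0.074] [-0.5 -0.2 -2. ]
4 [-0.078 -0.056  0.087] [-0.8 -0.4 -0.7]
5 [-0.068 -0.056  0.097] [-1.2 -1.4  0.2]
6 [-0.055 -0.056  0.104] [-1.1  1.1 -0.7]
7 [-0.044 -0.056  0.106] [-0.3  0.2 -0.9]
8 [-0.031 -0.056  0.106] [-1.   0.1 -0.4]
27.1833Traceback (most recent call last):
  File "<stdin>", line 12, in <module>
rig.Unreachable: the arm cannot follow that straight line within its joint ranges
```

Run:
```python
from h import *
print(inb(current_position())); move_straight(W(-.12,-.056,.24),T,vel=.1)
print(current_time())
c=capture("scene"); cv2.imwrite("pics/s5.png",cv2.resize(c["frame"][140:290,230:430],None,fx=4,fy=4,interpolation=cv2.INTER_CUBIC))
c=capture("top"); cv2.imwrite("pics/t5.png",cv2.resize(c["frame"][130:310,160:460],None,fx=2.6,fy=2.6,interpolation=cv2.INTER_CUBIC))
```

```text
[-0.09073662 -0.05598277  0.15570569]
28.225
```

View pics/s5.png

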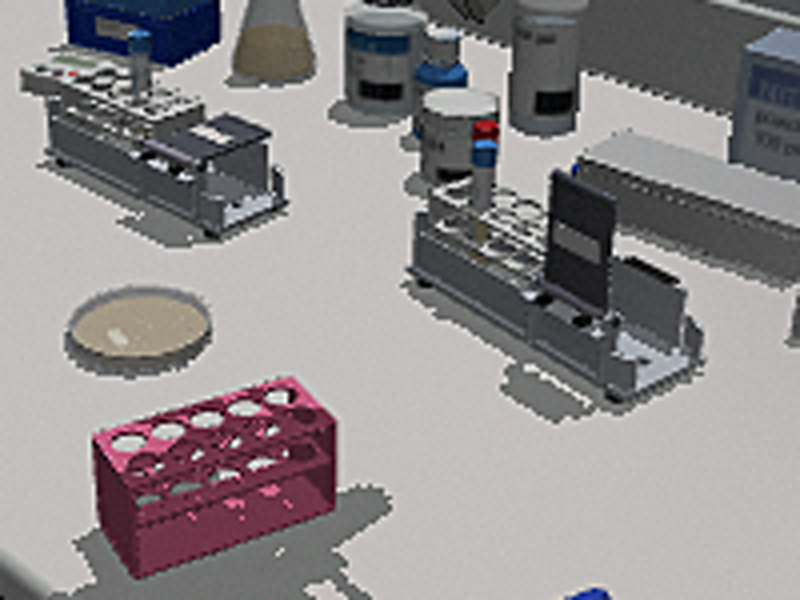

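View pics/t5.png

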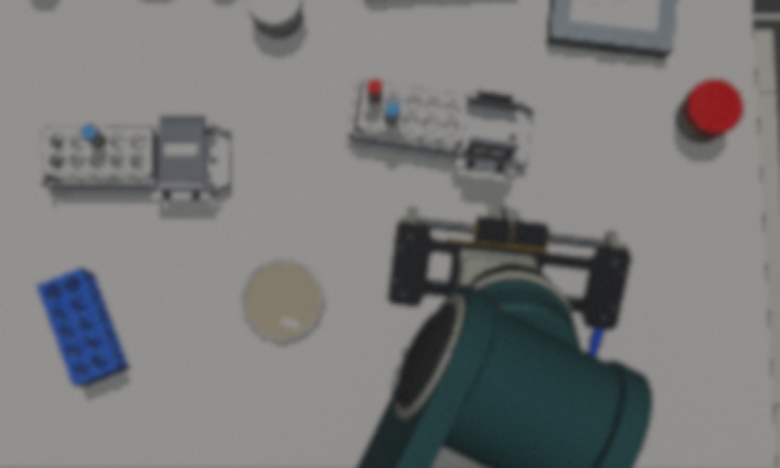

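The flag now stands upright, bar face towards the robot at (580,240), held near balance by hinge friction. The rack is home, the tubes are standing and the surroundings are unchanged. I nudge it over and check the result numerically by depth and colour.

Run:
```python
from h import *
move_straight(W(-.085,-.056,.112),T,vel=.15)
move_straight(W(.005,-.056,.108),T,vel=.07); print(inb(current_position()),current_time())
move_straight(W(-.09,-.056,.13),T,vel=.2); move_straight(W(-.14,-.056,.24),T,vel=.2); print(current_time())
c=capture("top"); np.savez("t6.npz",**c); K,R,t,d=(c[k] for k in("camera_matrix","R","t","depth"))
def look(x,y,z):
    p=R@W(x,y,z)+t; u,v=np.round((K@p)[:2]/p[2]).astype(int); zz=d[v,u]
    q=inb(R.T@(np.linalg.solve(K,[u,v,1.])*zz-t)); return (q*1000).astype(int), c["frame"][v,u].tolist()
for x in(-.03,-.015,0,.015,.03): print("lane",x,[look(x,y,.058) for y in(-.07,-.056,-.042)])
print("out",look(-.08,-.056,.056)); print("rack ends",[look(.0,y,.07)[0].tolist() for y in(-.034,-.03,-.022,-.018,.08,.087)])
c0=np.load("top0.npz"); diff=np.abs(c0["depth"]-d)[130:310,150:460]; m=(diff>.01).astype(np.uint8); m=cv2.morphologyEx(m,cv2.MORPH_OPEN,np.ones((3,3)))
n,l,s,_=cv2.connectedComponentsWithStats(m); print((s[1:]+[150,130,0,0,0]).tolist())
```

```text
[ 0.00478977 -0.05602193  0.10813288] 30.7917
32.1833
lane -0.03 [(array([-29, -70,  55]), [95, 91, 88]), (array([-31, -56,  56]), [104, 98, 97]), (array([-30, -41,  60]), [102, 96, 94])]
lane -0.015 [(array([-15, -68,  59]), [98, 92, 89]), (array([-13, -57,  55]), [98, 93, 89]), (array([-16, -42,  61]), [99, 94, 91])]
lane 0 [(array([  0, -70,  58]), [126, 128, 129]), (array([  0, -55,  59]), [139, 141, 142]), (array([ -1, -41,  61]), [129, 130, 131])]
lane 0.015 [(array([ 15, -71,  54]), [97, 92, 89]), (array([ 16, -57,  56]), [100, 95, 93]), (array([ 13, -42,  58]), [104, 99, 98])]
lane 0.03 [(array([ 28, -69,  60]), [96, 90, 87]), (array([ 29, -55,  60]), [95, 90, 87]), (array([ 30, -41,  52]), [99, 94, 91])]
out (array([-69, -60,  -4]), [137, 140, 141])
rack ends [[4, -35, 57], [3, -29, 56], [0, -23, 69], [0, -17, 69], [5, 79, 43], [1, 88, 66]]
[[297, 160, 38, 23, 498], [336, 168, 13, 7, 59], [320, 173, 3, 5, 15], [350, 173, 7, 3, 21], [335, 176, 3, 5, 15], [341, 177, 17, 12, 100], [342, 185, 3, 3, 9], [300, 194, 110, 116, 7500]]
```

```bash
python3 -c "
from rig import *
wait(.3); print(current_force(), close_job())"
```

```text
the job is handed in; nothing more can be done
[ 0.34310545 -0.08737937 -0.56450839] None
```

Job handed in at about 32 s of the 51 s allowed: rack_a is home against its end stop with both tubes standing, and flag_a lies flat across the bay behind it, bar face up. The flag took three tries (it slipped back once, then stuck upright), and the pictures and depth check show nothing else moved.

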